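Probe the stone block at its marked test points

ROBOT

A 7-joint arm with a two-finger parallel gripper is mounted at the origin on a cart in front of the work surface, level with it; the furniture and walls round the work are solid. World frame = base frame: x ahead of the robot, y to its left, z up, the work surface at z = 0. Lengths are in m, angles in rad, forces in N, time in s.
With the tool pointing down it reaches from about 0.425 to 0.875 m from the base axis. Payload 4.7 kg.
Tool frame: the origin (TCP) lies on the centre line of the jaws, within the pads' length; the fingertips stand 17 mm ahead of it and the grasp point (between the pads) lies 2 mm behind it (tips_ahead is the distance from the TCP to the fingertips, in m); x points along the fingers, z is the direction in which the jaws open and shut, and the axes are right-handed (so a half turn about x gives the same grasp; the last joint's range is limited). The gripper opens to 87 mm and grips with 3 to 60 N. Pads are 19 mm wide; open, the fingers measure 117 mm over their backs; the gripper's body (75 mm by 190 mm) begins 51 mm behind the grasp point.
Start: joints at [-1.23, 0.321, -0.07, 1.45, 0.023, 1.371, -0.057], TCP at [0.209, 0.616, 0.24] pointing down, gripper open.
Joint ranges: [-2.86, 2.86], [-0.3, 2.09], [-1.38, 1.24], [0.06, 2.45], [-1.56, 4.7], [0.09, 2.05], [-2.69, 2.69]. Speed limits (rad/s): [2.57, 2.57, 3.14, 3.14, 3.14, 3.14, 3.14].

INTERFACE

Orientations are given as a unit quaternion [x, y, z, w].
In Python, from station import observe, camera, camera_info, finish_job, tips_ahead gives the robot as it stands. The module is installed in compiled form; this text tells all that it offers.
- The arm moves only by the tool arm_command, never from a script. Its argument "increments" is a list of rows, each an object with "offset": the shift along the tool's x, y, z in m, a list of three; "yaw": the turn about the tool's x in rad. A call has 1 to 12 rows; each row shifts and turns the commanded pose from where the row before left it, along the tool's axes as they then stand; what a row does not reach is not made up. A row lasts 1/8 s, in which the tool goes at most 62.5 mm and 10.7 degrees, less where a joint would pass 70% of its speed; a pose out of reach is approached as far as the arm can. A call with a gripper value outside its range is refused whole. "grip" is the opening, from 0 (shut) to 1 (fully open), set as the call begins (left out, the last holds). The fingers move at their own pace and stop on an object; "squeeze" is the grip in N (left out, the last holds). Time passes only in rows, so rows that do not move let the fingers close. It gives the time, the measured TCP pose, the force and the opening at its end, in the units of the state.
- observe(): the state, without advancing time (a new reading comes with each control period).
- camera(name): name is "side" or "top"; returns the picture (384x512x3 uint8, red, green, blue); there is no depth.
- camera_info(name): a dict with "fx", "fy", "cx", "cy" (pixels), "k1" (the pictures are not rectified: a ray, as slopes to the right and down, at radius r is drawn at 1 + k1 r^2 times it, then the intrinsics apply), "rvec" (rotation vector, rad) and "tvec" (3), from world to camera coordinates, as OpenCV has them. Camera axes: x right, y down, z forward; pixel columns grow to the right and rows downward; lengths in m; the calibration is good to about 2 mm. A picture is of the moment at which its call begins. camera_info takes no time and is no camera call.
- finish_job(): hands the job in, once; it reports no verdict.
The state is a dict: "time": time; "joint_positions": joint angles; "joint_velocities": joint speeds; "joint_torque": joint torques, N m; "eef_pos": TCP position; "eef_rot": TCP orientation; "contact_force": force on the tool from outside, world axes, zero at the start; "moment": the same for the moment, N m; "grip_width": finger opening in m.
Only numpy, scipy, OpenCV 4.12 (cv2) and the standard library are available. Lean on these libraries where they do the work, as an engineer would, in place of code of your own. Each camera call takes 0.05 s, during which the arm holds its last target. There are 200 camera calls.

TASK

Take the orange-handled contact probe from its forked stand and, keeping it upright, press its spring tip gently onto the black dot of the white calibration disc for about a second, then in the same way onto the dot of the yellow target and last onto the dot of the blue target on the stone block. Then hang the probe back upright in its fork with the collar resting on the prongs, and let go. Do not shift the block or disturb the other things.

Things in the scene. Friction and masses are not known exactly. Their poses are not given: they have to be found in the camera images.
- probe: upright contact probe, 0.17 kg: orange grip 28 x 28 mm square with black ribs, 8 to 64 mm above the origin; below it a dark round collar 50 mm wide, 8 mm thick; then a steel barrel 24 mm in diameter to 75 mm below the origin; then a thin brass spring tip, 5 mm wide, ending 95 mm below. Origin: centre of the collar's underside; z up along the probe; the grip's flats face its x and y
- probe_point (a point): end of the brass tip, on the probe's axis, 95 mm below the probe's origin while the tip is not pressed in
- plunger (a joint): how far the spring tip is pressed into the probe, 0 to 0.012 m; the spring resists with 0.6 N at 0 and 3 N fully in
- probe_stand: grey fixed stand, base 110 x 95 x 14 mm; a column 34 mm behind the origin (+x) carries an aluminium U-fork, top 125 mm above the worktop, open to -x. Prongs along x from -34 to +22 mm, 12 mm thick, slot between them 38 mm wide for the barrel. The probe hangs in it by its collar and can be lifted straight up. Origin on the worktop under the slot's centre
- fork_centre (a point): centre of the slot at the height of the fork's top face: the probe's origin is here when it hangs properly; axes as the stand
- calibration_disc: round black holder 90 mm in diameter, fixed, with a white ceramic disc 58 mm in diameter on top, top 30 mm above the worktop; origin at the centre of its underside
- calibration_point (a point): the black dot, 9 mm in diameter, at the centre of the white disc's top face
- stone_block: dark brown stone block 59 x 103 x 34 mm, loose, 0.42 kg, origin at the centre of its underside, y along its length; on its top are two flat stuck-on round targets 24 mm in diameter, yellow at y = +29 mm and blue at y = -29 mm, their top faces 37 mm above the underside
- yellow_point (a point): the black dot, 9 mm in diameter, at the centre of the yellow target's top face
- blue_point (a point): the black dot, 9 mm in diameter, at the centre of the blue target's top face
- tape_roll: bystander: roll of cream masking tape lying flat, 94 x 100 x 25 mm, origin at the centre of its underside
- sanding_block_black: bystander: black sanding block 36 x 72 x 26 mm, origin at the centre of its underside
- marker_pen: bystander: white marker pen with a black cap, 12 x 139 x 14 mm, lying, origin at the centre of its underside
Things that resemble listed ones, but are neither listed nor needed, are in the scene too. Of the things shaped like the probe_stand, the grey one is meant.

How it is judged:
On the way, in this order (a step that is already met when the one before it is completed fails the run):
1. The upright probe's tip is pressed in at least 1 mm on the dot of the calibration disc (within 7 mm of its centre) for 0.4 s (horizontal distance between probe_point and calibration_point below 0.007 m and z of probe_point in the frame of calibration_point below 0.004 m and contact force between probe and calibration_disc above 0.3 N and value of joint plunger above 0.001 m and angle between probe's own z axis and vertical below 0.2 rad), for 0.4 s.
2. The upright probe's tip is pressed in at least 1 mm on the dot of the yellow target (within 7 mm of its centre) for 0.4 s (horizontal distance between probe_point and yellow_point below 0.007 m and z of probe_point in the frame of yellow_point below 0.004 m and contact force between probe and stone_block above 0.3 N and value of joint plunger above 0.001 m and angle between probe's own z axis and vertical below 0.2 rad), for 0.4 s.
3. The upright probe's tip is pressed in at least 1 mm on the dot of the blue target (within 7 mm of its centre) for 0.4 s (horizontal distance between probe_point and blue_point below 0.007 m and z of probe_point in the frame of blue_point below 0.004 m and contact force between probe and stone_block above 0.3 N and value of joint plunger above 0.001 m and angle between probe's own z axis and vertical below 0.2 rad), for 0.4 s.
At the end, for the whole second after the job is handed in: The probe hangs at rest in the fork, its collar on the prongs (origin within 10 mm sideways and 4 mm in height of the fork centre, tilt under 0.08 rad), released; the stone block stands within 20 mm of where it was (horizontal distance between probe and fork_centre below 0.01 m and z of probe in the frame of fork_centre between -0.004 and 0.004 m and angle between probe's own z axis and vertical below 0.08 rad and linear speed of probe below 0.02 m/s and contact force between probe and probe_stand above 0.3 N and distance of stone_block from where it was at the start of the episode below 0.02 m and angle between stone_block's own z axis and vertical below 0.1 rad); the robot touches nothing.
It fails at once if The probe is pressed on the calibration disc with more than 15 N (contact force between probe and calibration_disc above 15 N).
It fails at once if The probe is pressed on the stone block with more than 15 N (contact force between probe and stone_block above 15 N).
It fails at once if The stone block is shifted by more than 20 mm (distance of stone_block from where it was at the start of the episode above 0.02 m).
It fails at once if A bystander (tape roll, sanding block or marker pen) is shifted by more than 30 mm (distance of any of tape_roll, sanding_block_black, marker_pen from where it was at the start of the episode above 0.03 m).
It also fails if it takes over 69 s, if anything falls off the work surface, if the arm or the gripper's body presses on something with over 40 N, if the wrist force passes 120 N, or if a joint passes its speed limit or range.

## Working session

There is one attempt and no reset: what is moved stays moved. The work goes in short steps, Python scripts to look and compute and a tool call to move; the robot and the scene stay as the last step left them, time stands still between calls to the robot, and variables do not carry over. Pictures are saved under pics/ and viewed, about 8 in all and at most 12, crops included, and the job is handed in when it is done.

Besides the shell and the picture viewer there is one more tool, called after ">>>" as name([rows], argument=value, ...), one row to a line, values as JSON. arm_command: Moves the arm, as the interface text tells. Its arguments: {"type":"object","properties":{"increments":{"type":"array"},"grip":{"type":"number"},"squeeze":{"type":"number"}},"required":["increments"]}

```bash
mkdir -p pics
cat > h.py <<'E'
import numpy as np, cv2
from station import observe, camera, camera_info, finish_job, tips_ahead
from scipy.spatial.transform import Rotation as R
def px2w(name,u,v,z):
    c=camera_info(name); d=np.array([(u-c['cx'])/c['fx'],(v-c['cy'])/c['fy']])
    s=d.copy()
    for _ in range(20): s=d/(1+c['k1']*(s@s))
    Rm=R.from_rotvec(np.ravel(c['rvec'])).as_matrix(); t=np.ravel(c['tvec'])
    o=-Rm.T@t; r=Rm.T@np.array([s[0],s[1],1])
    return o+r*(z-o[2])/r[2]
def w2px(name,p):
    c=camera_info(name); Rm=R.from_rotvec(np.ravel(c['rvec'])).as_matrix()
    q=Rm@np.array(p,float)+np.ravel(c['tvec']); s=q[:2]/q[2]; s=s*(1+c['k1']*(s@s))
    return np.array([s[0]*c['fx']+c['cx'],s[1]*c['fy']+c['cy']])
def save(n,im): cv2.imwrite('pics/'+n,im[...,::-1])
E
python3 - <<'E'
from h import *
for n in('top','side'):
    im=camera(n); np.save(n+'.npy',im); save(n+'.png',cv2.resize(im,None,fx=1.5,fy=1.5,interpolation=2))
    print({k:np.round(v,3).tolist() for k,v in camera_info(n).items()})
s=observe(); print({k:np.round(v,3).tolist() for k,v in s.items()}); print(tips_ahead); print(R.from_quat(s['eef_rot']).as_matrix().round(3))
E
```

```text
{'fx': 384.49, 'fy': 384.49, 'cx': 251.706, 'cy': 188.527, 'k1': -0.033, 'rvec': [2.171, -2.175, 0.105], 'tvec': [-0.135, 0.51, 1.178]}
{'fx': 454.257, 'fy': 454.257, 'cx': 251.046, 'cy': 190.781, 'k1': -0.062, 'rvec': [1.617, 1.708, -0.838], 'tvec': [0.133, -0.22, 1.771]}
{'time': 0.1, 'joint_positions': [-1.23, 0.322, -0.07, 1.452, 0.023, 1.371, -0.057], 'joint_velocities': [-0.0, -0.003, 0.001, -0.003, 0.001, 0.002, 0.0], 'joint_torque': [0.0, -49.257, -0.405, -31.34, -0.064, 0.039, 0.0], 'eef_pos': [0.209, 0.615, 0.239], 'eef_rot': [-0.412, 0.575, 0.412, 0.574], 'contact_force': [-0.46, 0.19, -0.701], 'moment': [0.008, -0.007, -0.046], 'grip_width': 0.087}
0.017
[[-0.    -0.947  0.321]
 [-0.002  0.321  0.947]
 [-1.    -0.    -0.002]]
```

View pics/top.png

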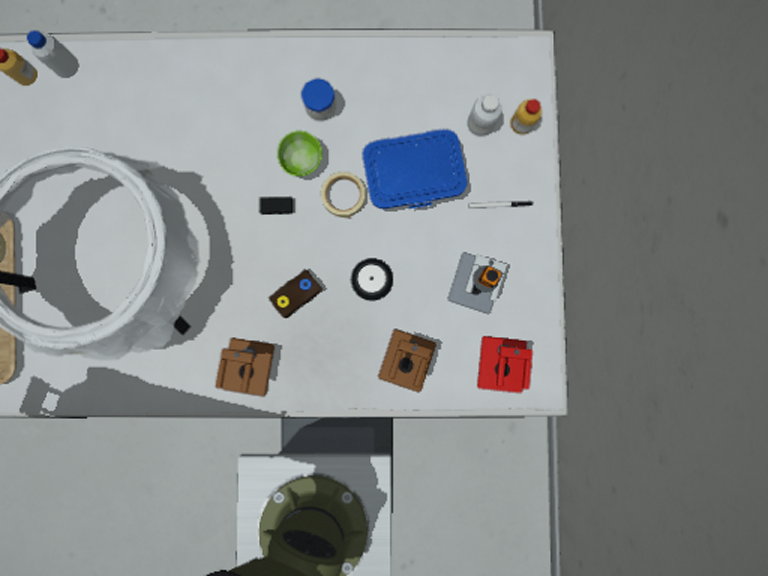

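View pics/side.png

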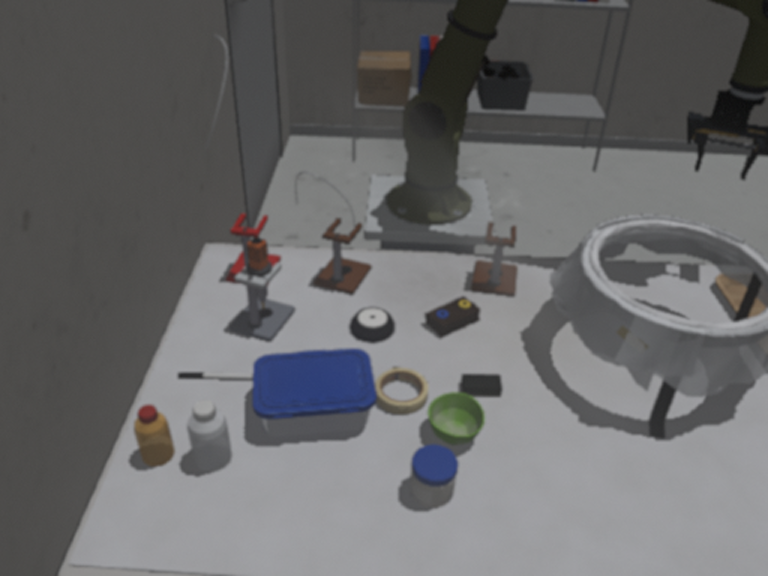

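Candidates (1.5x top view):
- Grey stand holding the orange probe: (480,282).
- Red stand: (505,363), empty.
- Brown stands: (247,366) and (408,358), empty.

The grey one matches the description. I'll check it in a close crop and measure.

Run:
```python
from h import *
im=np.load('top.npy')
a=cv2.resize(im[160:215,290:350],None,fx=6.6,fy=6.6,interpolation=2)
b=cv2.resize(im[160:215,175:270],None,fx=4.4,fy=6.6*55*1/55/1.5,interpolation=2)
a=cv2.resize(im[160:215,290:350],(396,363),interpolation=2); b=cv2.resize(im[165:220,175:270],(627,363))[:, :400]
save('crop.png',np.hstack([a,b]))
f=im.astype(int); r,g,bl=f[...,0],f[...,1],f[...,2]
def cen(m,x0,x1,y0,y1):
    k=np.zeros_like(m);k[y0:y1,x0:x1]=1; ys,xs=np.nonzero(m&k.astype(bool)); return xs.mean(),ys.mean(),len(xs)
m=(r>170)&(g>170)&(bl>170)
q=[('disc',cen(m,238,258,177,195),.03),('yellow',cen((r>150)&(g>130)&(bl<90),175,220,175,215),.037),('blue',cen((bl>130)&(r<110),175,220,175,215),.037),('orange',cen((r>150)&(g<150)&(bl<90),310,345,165,205),.189)]
for n,c,z in q: print(n,np.round(c,1),px2w('top',c[0],c[1],z).round(4))
for c in [(462,253),(509,258),(447,302),(490,313)]: print(px2w('top',c[0]/1.5,c[1]/1.5,.014).round(4))
c=camera_info('top');Rm=R.from_rotvec(c['rvec']).as_matrix();print(-Rm.T@c['tvec'])
# drum top height guess via side/top: rim far edge
for z in(.2,.3,.4): print(z,px2w('top',165/1.5,240/1.5,z).round(3),px2w('top',75/1.5,150/1.5,z).round(3),px2w('top',80/1.5,340/1.5,z).round(3), px2w('side',690/1.5,222/1.5,z).round(3))
```

```text
disc [247.3 185.2 245. ] [ 0.5195 -0.1221  0.03  ]
yellow [188.  200.6  36. ] [0.4714 0.0609 0.037 ]
blue [202.9 189.2  36. ] [0.5066 0.0151 0.037 ]
orange [326.7 184.   33. ] [ 0.5057 -0.3385  0.189 ]
[ 0.5735 -0.3147  0.014 ]
[ 0.5626 -0.4142  0.014 ]
[ 0.4697 -0.2815  0.014 ]
[ 0.4464 -0.3714  0.014 ]
[ 0.39496377 -0.13439389  1.2216727 ]
0.2 [0.571 0.247 0.2  ] [0.739 0.42  0.2  ] [0.392 0.394 0.2  ] [0.39 0.5  0.2 ]
0.3 [0.554 0.21  0.3  ] [0.706 0.366 0.3  ] [0.392 0.342 0.3  ] [0.562 0.414 0.3  ]
0.4 [0.536 0.172 0.4  ] [0.672 0.312 0.4  ] [0.392 0.29  0.4  ] [0.735 0.328 0.4  ]
```

View pics/crop.png

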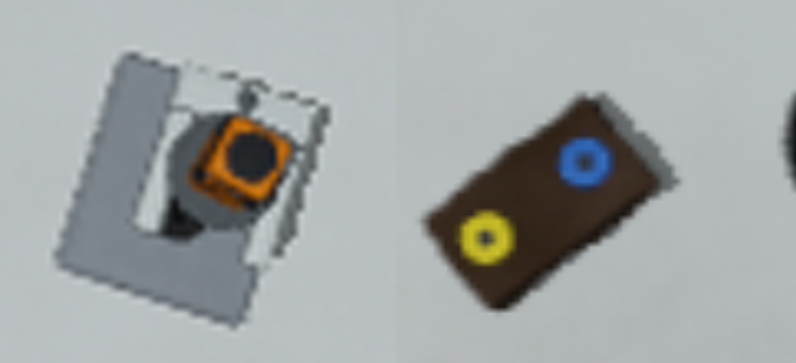

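The crop shows the grey fork with the grip's black top at crop (252,157), which is px (328.2,183.8). Its flats are turned about -23° from world x. The block dots are 57.8 mm apart, against 58 mm expected. Moving up and around the drum (rim about 0.2 m high).

>>> arm_command([
  {"offset":[-0.035,-0.009,-0.027],"yaw":0},
  {"offset":[-0.035,-0.009,-0.027],"yaw":0},
  {"offset":[-0.035,-0.009,-0.027],"yaw":0},
  {"offset":[-0.035,-0.009,-0.027],"yaw":0},
  {"offset":[0,-0.042,-0.024],"yaw":0},
  {"offset":[0,-0.042,-0.024],"yaw":0},
  {"offset":[0,-0.042,-0.024],"yaw":0},
  {"offset":[0,-0.042,-0.024],"yaw":0},
  {"offset":[0,-0.042,-0.024],"yaw":0},
  {"offset":[0,-0.042,-0.024],"yaw":0},
  {"offset":[0,-0.042,-0.024],"yaw":0},
  {"offset":[0,0,0],"yaw":0},
], grip=1, squeeze=20)

```text
time: 1.6
eef_pos: [0.4351, 0.2441, 0.3793]
eef_rot: [-0.41, 0.577, 0.409, 0.576]
contact_force: [-0.1, 0.5, -0.1]
grip_width: 0.0866
```

```bash
cat >> h.py <<'E'
def go(target,az=None):
    "print tool-axis offset to a world target, and yaw to jaw azimuth (deg)"
    s=observe(); M=R.from_quat(s['eef_rot']).as_matrix(); a=np.degrees(np.arctan2(M[1,2],M[0,2]))
    print('t',round(s['time'],2),'pos',np.round(s['eef_pos'],4),'az',a.round(2),'F',np.round(s['contact_force'],2),'w',round(s['grip_width'],4),'j7',round(s['joint_positions'][6],2),'xax',M[:,0].round(4))
    d=M.T@(np.array(target)-s['eef_pos']); print('off',d.round(4))
    if az is not None:
        y=np.radians(a-az); print('yaw',round(y,4),'off after yaw',(R.from_rotvec([y,0,0]).as_matrix().T@d).round(4))
E
python3 - <<'E'
from h import *
print(px2w('top',328.2,183.8,.189)); print(w2px('side',px2w('top',328.2,183.8,.189))*1.5)
go([.506,-.342,.3],-23)
E
```

```text
[ 0.50618417 -0.34261606  0.189     ]
[253.75175346 240.45227345]
t 1.6 pos [0.4351 0.2441 0.3793] az 70.79 F [-0.08  0.46 -0.06] w 0.0866 j7 0.66 xax [ 5.0e-04 -1.3e-03 -1.0e+00]
off [ 0.0801 -0.2597 -0.5301]
yaw 1.637 off after yaw [ 0.0801 -0.5117  0.2942]
```

>>> arm_command([
  {"offset":[0,0,0],"yaw":0.182},
  {"offset":[0,0,0],"yaw":0.182},
  {"offset":[0,0,0],"yaw":0.182},
  {"offset":[0,0,0],"yaw":0.182},
  {"offset":[0,0,0],"yaw":0.182},
  {"offset":[0,0,0],"yaw":0.182},
  {"offset":[0,0,0],"yaw":0.182},
  {"offset":[0,0,0],"yaw":0.182},
  {"offset":[0,0,0],"yaw":0.181},
])

```text
time: 2.72
eef_pos: [0.4317, 0.2493, 0.3792]
eef_rot: [0.139, 0.693, -0.14, 0.693]
contact_force: [-0.1, -0.5, 0.1]
grip_width: 0.087
```

>>> arm_command([
  {"offset":[0.007,-0.0465,0.0267],"yaw":0},
  {"offset":[0.007,-0.0465,0.0267],"yaw":0},
  {"offset":[0.007,-0.0465,0.0267],"yaw":0},
  {"offset":[0.007,-0.0465,0.0267],"yaw":0},
  {"offset":[0.007,-0.0465,0.0267],"yaw":0},
  {"offset":[0.007,-0.0465,0.0267],"yaw":0},
  {"offset":[0.007,-0.0465,0.0267],"yaw":0},
  {"offset":[0.007,-0.0465,0.0267],"yaw":0},
  {"offset":[0.007,-0.0465,0.0267],"yaw":0},
  {"offset":[0.007,-0.0465,0.0267],"yaw":0},
  {"offset":[0.007,-0.0465,0.0267],"yaw":0},
  {"offset":[0,0,0],"yaw":0},
])

```text
time: 4.22
eef_pos: [0.5064, -0.3402, 0.3004]
eef_rot: [0.139, 0.695, -0.141, 0.691]
contact_force: [-0.2, 0.2, -0.4]
grip_width: 0.087
```

Run:
```python
from h import *
go([.506,-.3425,.24],-23)
im=camera('side'); x,y=170,160; x0=80;y0=60
save('s2.png',cv2.resize(im[y0:y0+180,x0:x0+240],(800,600),interpolation=2))
print(w2px('side',[.506,-.3425,.189]))
```

```text
t 4.22 pos [ 0.5064 -0.3402  0.3004] az -22.9 F [-0.23  0.18 -0.42] w 0.087 j7 0.33 xax [-0.005  -0.0022 -1.    ]
off [ 0.0604 -0.0021  0.0008]
yaw 0.0018 off after yaw [ 0.0604 -0.0021  0.0008]
[169.2217226  160.26733565]
```

View pics/s2.png

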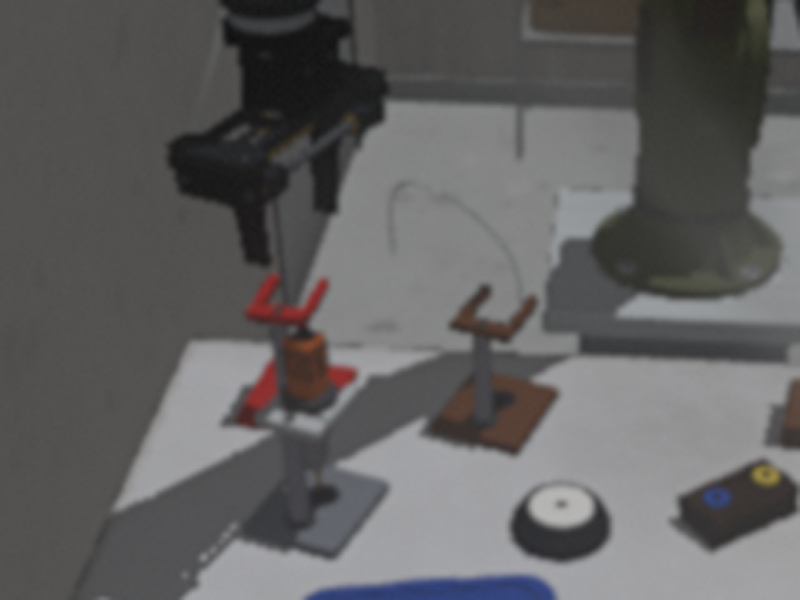

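Side view: the grip is at crop (307,365) and its top at about (305,337). I predicted (297,334), so the two views disagree by several mm. I'll fit the position using both cameras.

Run:
```python
from h import *
from scipy.optimize import least_squares
top=np.load('top.npy').astype(int); side=np.load('side.npy').astype(int)
for n,p in [('disc',[.5195,-.1221,.03]),('yellow',[.4714,.0609,.037]),('blue',[.5066,.0151,.037])]: print(n,w2px('side',p).round(1))
def blob(im,m,x0,x1,y0,y1):
    k=np.zeros(m.shape,bool);k[y0:y1,x0:x1]=1;ys,xs=np.nonzero(m&k);return xs.mean().round(2),ys.mean().round(2),len(xs),(xs.min(),xs.max(),ys.min(),ys.max())
f=side;r,g,b=f[...,0],f[...,1],f[...,2]
B=[blob(f,(r+g+b>500),236,264,203,218),blob(f,(r>1.5*b+40)&(g>100),280,330,190,225),blob(f,(b>1.6*r),280,330,195,225),blob(f,(r>1.8*b)&(r>60)&(g>.33*r),160,182,155,185)]
print(B)
f=top;r,g,b=f[...,0],f[...,1],f[...,2]
T=blob(f,(r>1.7*b)&(r>70)&(g>.3*r),310,345,165,205);print(T)
print(side[158:184:2,163:180].sum(2)); print(top[174:194,318:336,0]); print(top[174:194,318:336,2])
```

```text
disc [247.2 211.2]
yellow [308.7 202. ]
blue [293.8 208.6]
[(np.float64(248.2), np.float64(211.31), 108, (np.int64(240), np.int64(256), np.int64(207), np.int64(216))), (np.float64(309.5), np.float64(202.33), 6, (np.int64(307), np.int64(312), np.int64(201), np.int64(203))), (np.float64(294.68), np.float64(208.91), 34, (np.int64(291), np.int64(298), np.int64(207), np.int64(211))), (np.float64(169.94), np.float64(167.03), 126, (np.int64(160), np.int64(181), np.int64(155), np.int64(179)))]
(np.float64(325.84), np.float64(184.91), 91, (np.int64(319), np.int64(333), np.int64(178), np.int64(191)))
[[190 187 186 214 246 229 175 147 159 221 300 351 365 374 384 389 388]
 [197 201 209 224 213 175 134 124 118 129 161 206 251 286 337 378 390]
 [195 205 217 221 206 187 182 186 187 204 223 226 228 222 255 323 368]
 [194 177 169 171 176 183 200 209 229 229 216 198 179 174 221 313 380]
 [194 173 154 150 152 157 157 168 167 172 172 168 162 174 227 322 415]
 [196 184 166 156 159 160 157 151 154 159 166 171 160 167 210 303 388]
 [201 188 170 156 162 158 159 159 157 161 169 173 166 161 174 217 263]
 [208
[... 2723 characters left out ...]
 40  38  18  80 103 138]
 [ 72  28  19  14  24  31  45  44  43  43  42  40  39  37  40 103 173 124]
 [ 58  35  25  46  18  17  25  36  44  43  41  41  39  15  51 102 180 122]
 [ 57  25  25  15  14  23  15  17  33  36  34  31  23  22  55 180 147 113]
 [ 86  44  17  19  10  14  18  17  12  17  23  27  17  36 158 180 125 110]
 [ 87  86  73  41  16  18  10  42  32  13   9  16  28  45 179 172 109 109]
 [ 86  87  87  84  71  31  11  13  13  23  25  42  44  90 185 148 114 110]
 [ 85  89  87  86  86  86  71  38  47  45  37  81  86 184 184 120 110 109]
 [ 51  85  87  85  85  87  86  83  85  86  85 103 189 189 176 112 109 188]
 [ 35  40  74  86  87  87  85  86  87  85  82 186 193 187 150 114 110 190]]
```

Disc, yellow and blue all show the same +1 px offset between the cameras (calibration), and the grip fits once its raised black cap is allowed for. The grip centre is about (0.506,-0.3405). Descending and grasping.

>>> arm_command([
  {"offset":[0.03,0,0],"yaw":0},
  {"offset":[0.03,0,0],"yaw":0},
  {"offset":[0.02,0,0],"yaw":0},
  {"offset":[0.02,0,0],"yaw":0},
  {"offset":[0.02,0,0],"yaw":0},
  {"offset":[0.02,0,0],"yaw":0},
  {"offset":[0,0,0],"yaw":0},
  {"offset":[0,0,0],"yaw":0},
])

```text
time: 5.28
eef_pos: [0.5083, -0.3371, 0.163]
eef_rot: [0.138, 0.693, -0.138, 0.694]
contact_force: [-0.2, 0.2, -1.2]
grip_width: 0.0873
```

Run:
```python
from h import *
go([.506,-.339,.16],-23)
im=camera('side')
save('s3.png',cv2.resize(im[100:220,100:260],(800,600),interpolation=2))
```

```text
t 5.28 pos [ 0.5083 -0.3371  0.163 ] az -22.53 F [-0.24  0.22 -1.21] w 0.0873 j7 0.39 xax [ 6.e-04 -6.e-04 -1.e+00]
off [ 0.003  -0.0026 -0.0014]
yaw 0.0082 off after yaw [ 0.003  -0.0026 -0.0014]
```

View pics/s3.png

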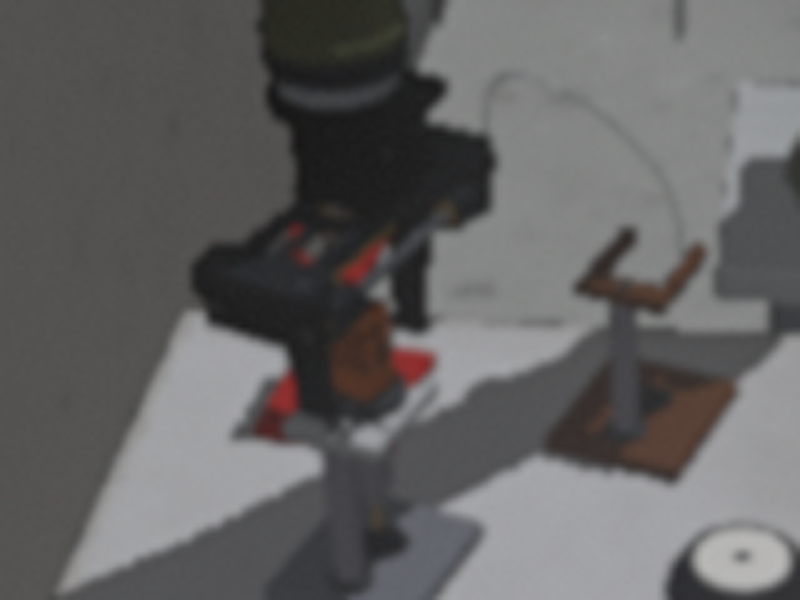

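The grip stands between the fingers, at crop (360,355), with both fingers clear. A small centring move, then close.

>>> arm_command([
  {"offset":[0.001,-0.0015,-0.001],"yaw":0},
  {"offset":[0,0,0],"yaw":0},
])

```text
time: 5.58
eef_pos: [0.5065, -0.338, 0.162]
eef_rot: [0.138, 0.693, -0.138, 0.694]
contact_force: [0.4, 0.7, 0.0]
grip_width: 0.0869
```

>>> arm_command([
  {"offset":[0,0,0],"yaw":0},
  {"offset":[0,0,0],"yaw":0},
  {"offset":[0,0,0],"yaw":0},
  {"offset":[0,0,0],"yaw":0},
  {"offset":[0,0,0],"yaw":0},
  {"offset":[0,0,0],"yaw":0},
  {"offset":[0,0,0],"yaw":0},
  {"offset":[0,0,0],"yaw":0},
], grip=0, squeeze=25)

```text
time: 6.58
eef_pos: [0.5066, -0.3377, 0.1616]
eef_rot: [0.138, 0.693, -0.138, 0.694]
contact_force: [0.1, 0.1, 0.3]
grip_width: 0.0292
```

Run:
```python
from h import *
for i in range(5): 
    camera('top') if i else 0
    go([.506,-.3405,.16])
```

```text
t 6.58 pos [ 0.5066 -0.3377  0.1616] az -22.51 F [0.1  0.1  0.28] w 0.0292 j7 0.4 xax [ 1.e-04 -0.e+00 -1.e+00]
off [ 0.0016 -0.0028  0.0005]
t 6.62 pos [ 0.5066 -0.3377  0.1615] az -22.51 F [ 0.29 -0.64  0.34] w 0.0289 j7 0.4 xax [ 1.e-04  1.e-04 -1.e+00]
off [ 0.0015 -0.0028  0.0005]
t 6.67 pos [ 0.5066 -0.3377  0.1615] az -22.51 F [ 0.16  0.3  -0.26] w 0.0295 j7 0.4 xax [ 1.e-04  0.e+00 -1.e+00]
off [ 0.0015 -0.0028  0.0005]
t 6.72 pos [ 0.5066 -0.3377  0.1615] az -22.52 F [0.31 0.4  0.36] w 0.0289 j7 0.4 xax [ 1.e-04  1.e-04 -1.e+00]
off [ 0.0015 -0.0028  0.0006]
t 6.78 pos [ 0.5066 -0.3377  0.1616] az -22.52 F [-0.69 -0.26 -0.59] w 0.0295 j7 0.4 xax [ 1.e-04  0.e+00 -1.e+00]
off [ 0.0016 -0.0028  0.0005]
```

Gripped at 29 mm opening, against 28 mm flats. Reference TCP is (0.5066,-0.3377,0.1616). Lifting straight up and moving over the disc.

>>> arm_command([
  {"offset":[-0.02,0,0],"yaw":0},
  {"offset":[-0.035,0,0],"yaw":0},
  {"offset":[-0.04,0,0],"yaw":0},
  {"offset":[-0.035,0,0],"yaw":0},
  {"offset":[0,0,0],"yaw":0},
  {"offset":[0,0.025,-0.0085],"yaw":0},
  {"offset":[0,0.04,-0.014],"yaw":0},
  {"offset":[0,0.04,-0.014],"yaw":0},
  {"offset":[0,0.04,-0.014],"yaw":0},
  {"offset":[0,0.04,-0.014],"yaw":0},
  {"offset":[0,0.022,-0.007],"yaw":0},
  {"offset":[0,0,0],"yaw":0},
])

```text
time: 8.28
eef_pos: [0.5195, -0.1165, 0.2906]
eef_rot: [0.137, 0.694, -0.136, 0.693]
contact_force: [0.1, -0.9, -1.9]
grip_width: 0.0282
```

>>> arm_command([
  {"offset":[0.03,0,0],"yaw":0},
  {"offset":[0.03,0,0],"yaw":0},
  {"offset":[0.03,0,0],"yaw":0},
  {"offset":[0.01,0,0],"yaw":0},
  {"offset":[0,0,0],"yaw":0},
  {"offset":[0,0,0],"yaw":0},
])

```text
time: 9.02
eef_pos: [0.5205, -0.1197, 0.1928]
eef_rot: [0.138, 0.693, -0.138, 0.694]
contact_force: [-0.1, -0.2, -2.5]
grip_width: 0.0284
```

Run:
```python
from h import *
go([.520,-.119,.175],-22.5)
s=observe(); p=s['eef_pos']-[0,0,.1316]
im=camera('side'); u=w2px('side',p); print('tip pred side',u, 'dot pred',w2px('side',[.5195,-.1221,.03]))
a=cv2.resize(im[140:230,205:295],(500,500),interpolation=2)
save('s4.png',a)
```

```text
t 9.03 pos [ 0.5205 -0.1197  0.1928] az -22.55 F [-0.09 -0.2  -2.51] w 0.0284 j7 -0.13 xax [ 2.e-03 -2.e-04 -1.e+00]
off [ 0.0178  0.0004 -0.0008]
yaw -0.0009 off after yaw [ 0.0178  0.0004 -0.0008]
tip pred side [248.20476932 203.14669165] dot pred [247.23871557 211.20633925]
```

View pics/s4.png

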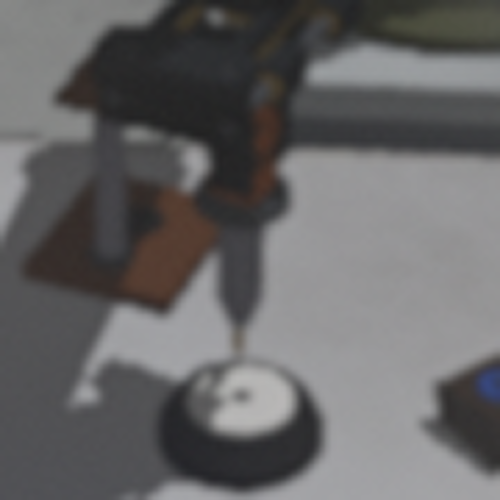

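The tip is at px (248.2,203.5), on its prediction, and directly above the dot at (248.4,211.5). Lowering.

>>> arm_command([
  {"offset":[0.012,0,0],"yaw":0},
  {"offset":[0.01,0,0],"yaw":0},
  {"offset":[0.005,0,0],"yaw":0},
  {"offset":[0,0,0],"yaw":0},
  {"offset":[0,0,0],"yaw":0},
])

```text
time: 9.7
eef_pos: [0.52, -0.1192, 0.1647]
eef_rot: [0.138, 0.693, -0.138, 0.694]
contact_force: [-0.3, -0.5, -1.5]
grip_width: 0.0282
```

>>> arm_command([
  {"offset":[0.002,0,0],"yaw":0},
  {"offset":[0.002,0,0],"yaw":0},
  {"offset":[0.002,0,0],"yaw":0},
  {"offset":[0.0015,0,0],"yaw":0},
  {"offset":[0,0,0],"yaw":0},
  {"offset":[0,0,0],"yaw":0},
])

```text
time: 10.45
eef_pos: [0.52, -0.1191, 0.1572]
eef_rot: [0.138, 0.693, -0.138, 0.694]
contact_force: [1.0, -0.9, 0.3]
grip_width: 0.0287
```

Run:
```python
from h import *
go([.520,-.119,.1575],-22.5)
im=camera('side'); f=[]
for i in range(6): camera('side'); f.append(observe()['contact_force'][2])
print(np.round(f,2))
save('s5.png',cv2.resize(im[170:230,215:275],(600,600),interpolation=2))
```

```text
t 10.45 pos [ 0.52   -0.1191  0.1572] az -22.51 F [ 1.02 -0.92  0.27] w 0.0287 j7 -0.1 xax [ 5.e-04  0.e+00 -1.e+00]
off [-0.0003  0.0001 -0.    ]
yaw -0.0002 off after yaw [-0.0003  0.0001 -0.    ]
[-0.17 -0.67  0.29 -0.79  0.06 -0.37]
```

View pics/s5.png

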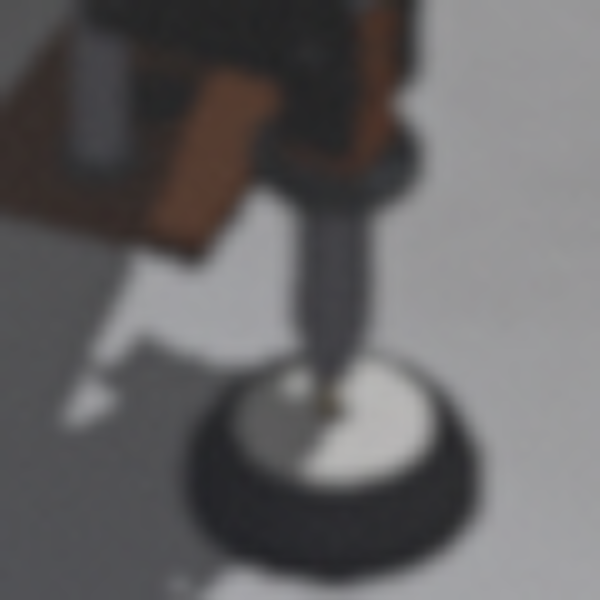

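Pressed with the tip on the dot at px (248,211); the force rose about 1.5 N, so the plunger is around 4 mm in. Hold a little longer, lift, then go to yellow.

>>> arm_command([
  {"offset":[0,0,0],"yaw":0},
  {"offset":[0,0,0],"yaw":0},
  {"offset":[0,0,0],"yaw":0},
  {"offset":[-0.01,0,0],"yaw":0},
  {"offset":[-0.02,0,0],"yaw":0},
  {"offset":[-0.015,0,0],"yaw":0},
  {"offset":[0,0.0375,-0.0285],"yaw":0},
  {"offset":[0,0.0375,-0.0285],"yaw":0},
  {"offset":[0,0.0375,-0.0285],"yaw":0},
  {"offset":[0,0.038,-0.029],"yaw":0},
  {"offset":[0,0,0],"yaw":0},
  {"offset":[0,0,0],"yaw":0},
])

```text
time: 12.3
eef_pos: [0.4717, 0.0632, 0.2024]
eef_rot: [0.138, 0.693, -0.138, 0.694]
contact_force: [-0.1, -0.5, -1.4]
grip_width: 0.0282
```

Run:
```python
from h import *
go([.4719,.0639,.173],-22.5)
s=observe(); p=s['eef_pos']-[0,0,.1316]
im=camera('side'); print('tip pred side',w2px('side',p), 'below',w2px('side',[p[0],p[1],.037]))
save('s6.png',cv2.resize(im[160:220,275:335],(600,600),interpolation=2))
```

```text
t 12.3 pos [0.4717 0.0632 0.2024] az -22.52 F [-0.13 -0.48 -1.4 ] w 0.0282 j7 -0.61 xax [ 2.e-04 -5.e-04 -1.e+00]
off [ 0.0294  0.0007 -0.0001]
yaw -0.0003 off after yaw [ 0.0294  0.0007 -0.0001]
tip pred side [310.52722332 193.13891635] below [309.42583081 202.08430417]
```

View pics/s6.png

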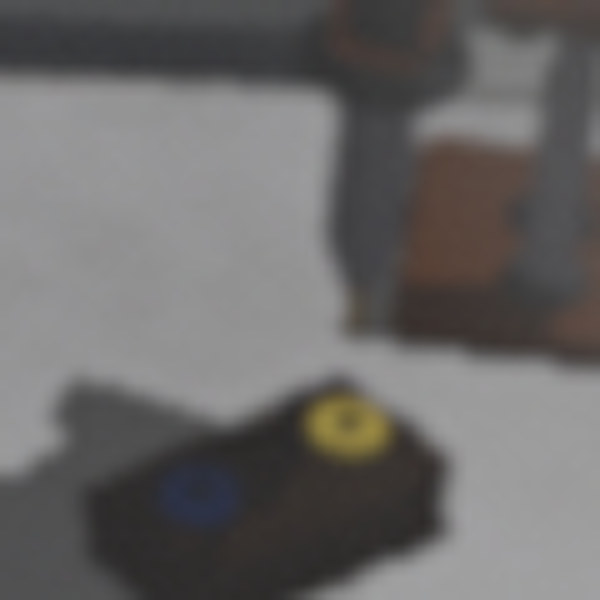

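The tip is at px (310.7,193), and its vertical projection (309.4,202.1) falls on the yellow dot at (309.8,202.3). Pressing.

>>> arm_command([
  {"offset":[0.013,0,0],"yaw":0},
  {"offset":[0.012,0,0],"yaw":0},
  {"offset":[0.005,0.0005,0],"yaw":0},
  {"offset":[0.002,0,0],"yaw":0},
  {"offset":[0.002,0,0],"yaw":0},
  {"offset":[0.002,0,0],"yaw":0},
  {"offset":[0.002,0,0],"yaw":0},
  {"offset":[0,0,0],"yaw":0},
  {"offset":[0,0,0],"yaw":0},
  {"offset":[0,0,0],"yaw":0},
])

```text
time: 13.6
eef_pos: [0.4719, 0.0643, 0.1642]
eef_rot: [0.138, 0.693, -0.138, 0.694]
contact_force: [-0.6, -1.2, -0.4]
grip_width: 0.0278
```

Run:
```python
from h import *
go([.4719,.0639,.1646],-22.5)
im=camera('side'); f=[]
for i in range(6): camera('side'); f.append(observe()['contact_force'][2])
print(np.round(f,2))
save('s7.png',cv2.resize(im[160:220,275:335],(600,600),interpolation=2))
```

```text
t 13.6 pos [0.4719 0.0643 0.1642] az -22.51 F [-0.61 -1.15 -0.4 ] w 0.0278 j7 -0.59 xax [ 3.e-04  1.e-04 -1.e+00]
off [-0.0004 -0.0003  0.0001]
yaw -0.0003 off after yaw [-0.0004 -0.0003  0.0001]
[-0.07 -1.23 -0.31 -0.48 -0.71  0.84]
```

View pics/s7.png

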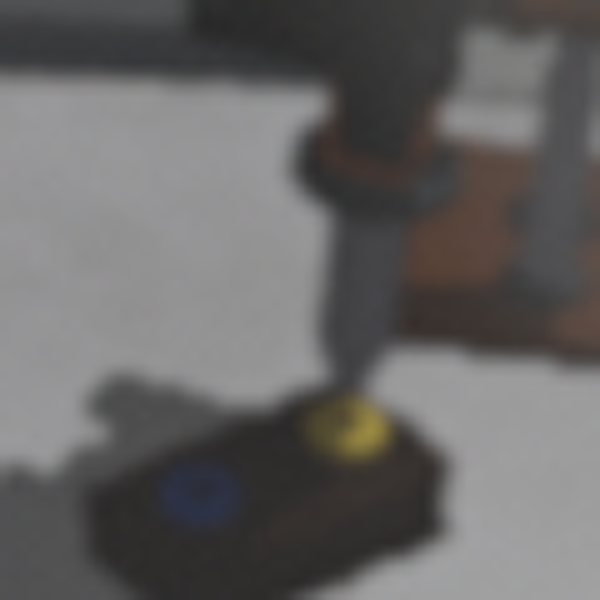

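The tip is on the yellow dot at px (309.8,202). I'll press a touch deeper to be sure, then lift and go to blue.

>>> arm_command([
  {"offset":[0.0015,0,0],"yaw":0},
  {"offset":[0,0,0],"yaw":0},
  {"offset":[0,0,0],"yaw":0},
  {"offset":[0,0,0],"yaw":0},
  {"offset":[0,0,0],"yaw":0},
  {"offset":[-0.0115,0,0],"yaw":0},
  {"offset":[-0.02,0,0],"yaw":0},
  {"offset":[0,-0.0144,0.025],"yaw":0},
  {"offset":[0,-0.0144,0.025],"yaw":0},
  {"offset":[0,0,0],"yaw":0},
  {"offset":[0,0,0],"yaw":0},
])

```text
time: 15.32
eef_pos: [0.5066, 0.0193, 0.1941]
eef_rot: [0.138, 0.694, -0.138, 0.693]
contact_force: [-0.2, 0.6, -2.7]
grip_width: 0.028
```

Run:
```python
from h import *
go([.5071,.0181,.1636],-22.5)
s=observe(); p=s['eef_pos']-[0,0,.1316]
im=camera('side').astype(int); print('tip pred side',w2px('side',p), 'below',w2px('side',[p[0],p[1],.037]))
r,b=im[...,0],im[...,2]; ys,xs=np.nonzero((b>1.6*r)[195:225,280:330]); print('blue',xs.mean()+280,ys.mean()+195,len(xs))
```

```text
t 15.32 pos [0.5066 0.0193 0.1941] az -22.49 F [-0.17  0.55 -2.72] w 0.028 j7 -0.45 xax [-7.e-04  7.e-04 -1.e+00]
off [ 0.0305 -0.0009  0.001 ]
yaw 0.0001 off after yaw [ 0.0305 -0.0009  0.001 ]
tip pred side [295.94492448 201.89657979] below [295.25914717 208.69553562]
blue 294.88235294117646 208.76470588235293 34
```

The block hasn't moved: blue is at (294.9,208.8), against (294.7,208.9) at the start. The tip's vertical projection is (295.3,208.7). Pressing.

>>> arm_command([
  {"offset":[0.012,-0.001,0.001],"yaw":0},
  {"offset":[0.008,0,0],"yaw":0},
  {"offset":[0.003,0,0],"yaw":0},
  {"offset":[0.002,0,0],"yaw":0},
  {"offset":[0.002,0,0],"yaw":0},
  {"offset":[0.002,0,0],"yaw":0},
  {"offset":[0.002,0,0],"yaw":0},
  {"offset":[0,0,0],"yaw":0},
  {"offset":[0,0,0],"yaw":0},
  {"offset":[0,0,0],"yaw":0},
  {"offset":[0,0,0],"yaw":0},
  {"offset":[0,0,0],"yaw":0},
])

```text
time: 16.88
eef_pos: [0.5076, 0.0172, 0.1631]
eef_rot: [0.138, 0.693, -0.138, 0.694]
contact_force: [-0.5, 0.3, -0.8]
grip_width: 0.0281
```

Run:
```python
from h import *
go([.5071,.0181,.1636],-22.5)
im=camera('side'); f=[]
for i in range(6): camera('side'); f.append(observe()['contact_force'][2])
print(np.round(f,2))
save('s8.png',cv2.resize(im[160:220,275:335],(600,600),interpolation=2))
```

```text
t 16.88 pos [0.5076 0.0172 0.1631] az -22.51 F [-0.49  0.29 -0.85] w 0.0281 j7 -0.43 xax [ 3.e-04  1.e-04 -1.e+00]
off [-0.0005  0.0006 -0.0008]
yaw -0.0002 off after yaw [-0.0005  0.0006 -0.0008]
[-0.44 -1.04  0.04 -0.27 -0.77  0.24]
```

View pics/s8.png

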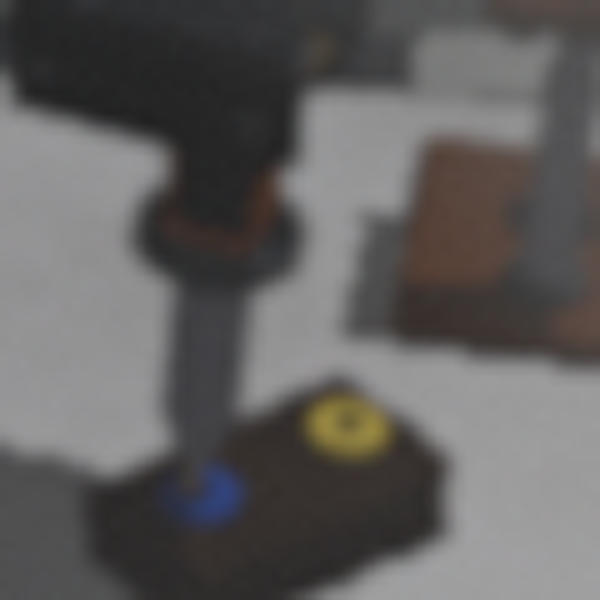

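The tip is at about px (294.2,208.8) with the dot at (295.2,209), so roughly 3 mm off to -y. That is inside 7 mm, but I'll re-press once with a 2.5 mm correction.

>>> arm_command([
  {"offset":[-0.01,0,0],"yaw":0},
  {"offset":[0,0.0025,-0.001],"yaw":0},
  {"offset":[0.006,0,0],"yaw":0},
  {"offset":[0.002,0,0],"yaw":0},
  {"offset":[0.002,0,0],"yaw":0},
  {"offset":[0,0,0],"yaw":0},
  {"offset":[0,0,0],"yaw":0},
  {"offset":[0,0,0],"yaw":0},
  {"offset":[0,0,0],"yaw":0},
  {"offset":[0,0,0],"yaw":0},
  {"offset":[0,0,0],"yaw":0},
  {"offset":[0,0,0],"yaw":0},
])

```text
time: 18.73
eef_pos: [0.5076, 0.0199, 0.1631]
eef_rot: [0.138, 0.693, -0.138, 0.694]
contact_force: [0.0, 2.1, -0.9]
grip_width: 0.0277
```

Run:
```python
from h import *
f=[]
for i in range(4): camera('side'); f.append(observe()['contact_force'][2])
print(np.round(f,2)); go([.5066,-.3377,.30],-22.51)
```

```text
[-0.16 -1.07  0.08 -0.39]
t 18.93 pos [0.5076 0.0199 0.1631] az -22.52 F [-0.01  1.37 -0.39] w 0.0277 j7 -0.43 xax [ 0.e+00  1.e-04 -1.e+00]
off [-0.137  -0.3307  0.136 ]
yaw -0.0001 off after yaw [-0.137  -0.3307  0.136 ]
```

>>> arm_command([
  {"offset":[-0.02,0,0],"yaw":0},
  {"offset":[-0.04,0,0],"yaw":0},
  {"offset":[-0.04,0,0],"yaw":0},
  {"offset":[-0.037,0,0],"yaw":0},
  {"offset":[0,-0.03,0.0123],"yaw":0},
  {"offset":[0,-0.05,0.0206],"yaw":0},
  {"offset":[0,-0.05,0.0206],"yaw":0},
  {"offset":[0,-0.05,0.0206],"yaw":0},
  {"offset":[0,-0.05,0.0206],"yaw":0},
  {"offset":[0,-0.05,0.0206],"yaw":0},
  {"offset":[0,-0.035,0.0144],"yaw":0},
  {"offset":[0,-0.0155,0.0064],"yaw":0},
])

```text
time: 20.42
eef_pos: [0.5048, -0.3409, 0.2994]
eef_rot: [0.139, 0.694, -0.14, 0.692]
contact_force: [-0.2, 0.1, -2.0]
grip_width: 0.0281
```

>>> arm_command([
  {"offset":[0,0,0],"yaw":0},
  {"offset":[0,0,0],"yaw":0},
  {"offset":[0,0,0],"yaw":0},
  {"offset":[0,0,0],"yaw":0},
])

```text
time: 20.92
eef_pos: [0.5071, -0.3366, 0.3001]
eef_rot: [0.138, 0.694, -0.137, 0.694]
contact_force: [-0.6, -0.9, -2.6]
grip_width: 0.0276
```

Run:
```python
from h import *
go([.5066,-.3377,.1616],-22.51)
```

```text
t 20.93 pos [ 0.5071 -0.3366  0.3001] az -22.42 F [-0.62 -0.85 -2.61] w 0.0276 j7 0.36 xax [ 4.e-04  6.e-04 -1.e+00]
off [ 1.385e-01 -1.300e-03 -1.000e-04]
yaw 0.0015 off after yaw [ 1.385e-01 -1.300e-03 -1.000e-04]
```

>>> arm_command([
  {"offset":[0.03,-0.001,0],"yaw":0},
  {"offset":[0.03,0,0],"yaw":0},
  {"offset":[0.03,0,0],"yaw":0},
  {"offset":[0.02,0,0],"yaw":0},
  {"offset":[0.015,0,0],"yaw":0},
  {"offset":[0.008,0,0],"yaw":0},
  {"offset":[0,0,0],"yaw":0},
  {"offset":[0,0,0],"yaw":0},
])

```text
time: 21.92
eef_pos: [0.5068, -0.3389, 0.1679]
eef_rot: [0.138, 0.693, -0.138, 0.694]
contact_force: [-0.5, 1.7, -2.3]
grip_width: 0.0281
```

>>> arm_command([
  {"offset":[0.003,0,0],"yaw":0},
  {"offset":[0.002,0,0],"yaw":0},
  {"offset":[0,0,0],"yaw":0},
  {"offset":[0,0,0],"yaw":0},
])

```text
time: 22.42
eef_pos: [0.5064, -0.3385, 0.1621]
eef_rot: [0.138, 0.693, -0.138, 0.694]
contact_force: [-0.6, 0.3, -2.6]
grip_width: 0.0279
```

Run:
```python
from h import *
go([.5066,-.3377,.1616],-22.51)
im=camera('side')
save('s9.png',cv2.resize(im[130:230,110:230],(720,600),interpolation=2))
```

```text
t 22.43 pos [ 0.5064 -0.3385  0.1621] az -22.51 F [-0.58  0.29 -2.62] w 0.0279 j7 0.43 xax [ 1.e-04  0.e+00 -1.e+00]
off [ 0.0005  0.0008 -0.0001]
yaw -0.0001 off after yaw [ 0.0005  0.0008 -0.0001]
```

View pics/s9.png

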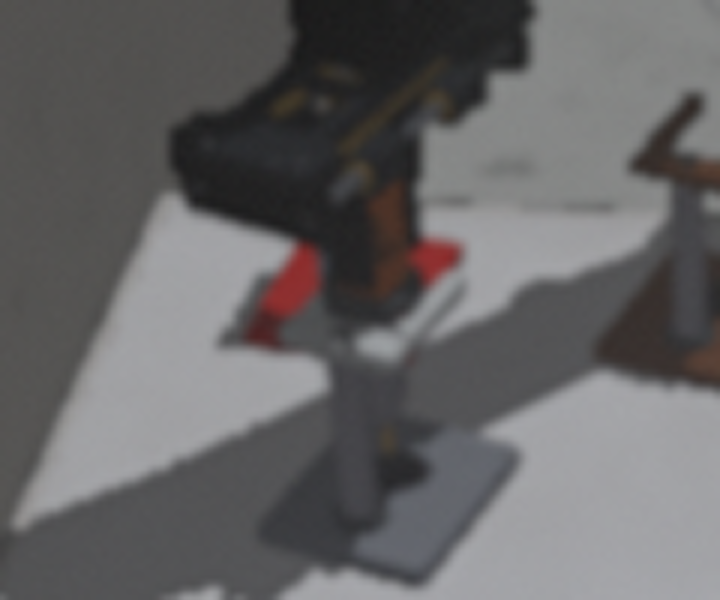

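The barrel is between the prongs and the collar is at the fork, with about 0.5 mm left. Seat it and release.

>>> arm_command([
  {"offset":[0.0007,0,0],"yaw":0},
  {"offset":[0,0,0],"yaw":0},
  {"offset":[0,0,0],"yaw":0},
])

```text
time: 22.85
eef_pos: [0.5064, -0.3386, 0.1617]
eef_rot: [0.138, 0.693, -0.138, 0.694]
contact_force: [-0.8, 0.4, 0.9]
grip_width: 0.0275
```

>>> arm_command([
  {"offset":[0,0,0],"yaw":0},
  {"offset":[0,0,0],"yaw":0},
  {"offset":[0,0,0],"yaw":0},
  {"offset":[0,0,0],"yaw":0},
  {"offset":[0,0,0],"yaw":0},
  {"offset":[0,0,0],"yaw":0},
  {"offset":[0,0,0],"yaw":0},
  {"offset":[0,0,0],"yaw":0},
], grip=1)

```text
time: 23.85
eef_pos: [0.5063, -0.3385, 0.1614]
eef_rot: [0.138, 0.693, -0.138, 0.694]
contact_force: [0.1, 0.5, 0.2]
grip_width: 0.086
```

>>> arm_command([
  {"offset":[-0.015,0,0],"yaw":0},
  {"offset":[-0.03,0,0],"yaw":0},
  {"offset":[-0.04,0,0],"yaw":0},
  {"offset":[-0.04,0,0],"yaw":0},
  {"offset":[-0.03,0,0],"yaw":0},
  {"offset":[0,0.03,-0.04],"yaw":0},
  {"offset":[0,0.04,-0.04],"yaw":0},
  {"offset":[0,0.04,-0.02],"yaw":0},
  {"offset":[0,0.04,0],"yaw":0},
  {"offset":[0,0.04,0],"yaw":0},
  {"offset":[0,0,0],"yaw":0},
  {"offset":[0,0,0],"yaw":0},
])

```text
time: 25.35
eef_pos: [0.4865, -0.1259, 0.317]
eef_rot: [0.138, 0.693, -0.139, 0.694]
contact_force: [-0.7, -0.8, 0.1]
grip_width: 0.0869
```

Run:
```python
from h import *
go([.5,-.2,.3])
im=camera('side'); t=camera('top')
a=cv2.resize(im[140:230,130:330],(800,360),interpolation=2)
b=cv2.resize(t[160:215,170:350],(786,240),interpolation=2); b=cv2.copyMakeBorder(b,0,0,0,14,0)
save('s10.png',np.vstack([a,b]))
o=np.load('top.npy').astype(int); d=np.abs(t.astype(int)-o).sum(2); print('diff in grip window',d[176:192,318:334].mean(), 'block win',d[178:212,178:218].mean())
```

```text
t 25.35 pos [ 0.4865 -0.1259  0.317 ] az -22.59 F [-0.67 -0.82  0.14] w 0.0869 j7 -0.23 xax [ 7.e-04 -4.e-04 -1.e+00]
off [ 0.017  -0.0632  0.0409]
diff in grip window 60.63671875 block win 71.51617647058823
```

View pics/s10.png

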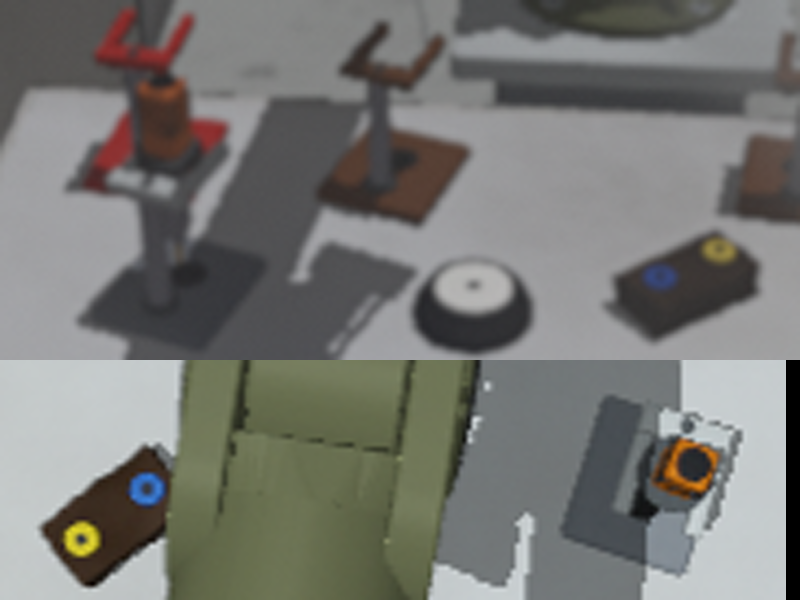

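The probe hangs upright in the grey fork, with its cap at top-view px (328.7,183.8) against (328.2,183.8) at the start. The block is unmoved and the arm is clear.

```bash
python3 -c "
from h import *
finish_job()"
```

```text
the job is handed in; nothing more can be done
```

I pressed the probe upright on the white, yellow and blue dots in that order, hung it back in the grey fork, released it, and handed the job in at about 25 s of the 69 s. `finish_job()` gives no verdict, so the result rests on my own checks below.

| Check | What it showed |
|---|---|
| Presses | Each lasted about a second or more. The force rose by about 1.5 N each time, which fits the plunger being about 4–6 mm in. |
| Aim | The side camera showed the tip on the white and yellow dots. |
| Blue dot | The first press was about 3 mm off centre, inside the 7 mm limit. I lifted, shifted 2.5 mm and pressed again, with no new picture of that second press. |
| Probe in the fork | It hangs upright with its cap within about 1.5 mm of where it started. The gripper is open and clear. |
| Stone block | No shift visible: its blue target stayed within 0.3 px before the blue presses, and the last picture shows no change. |
| Bystanders | The tape roll, sanding block and marker pen were well away from every move. I did not measure them at the end. |

- **Camera disagreement:** the two cameras differed by a steady 1 px (about 3 mm). I handled this by moving relative to the grasp position rather than by absolute coordinates.
- **Fork position:** I did not measure the fork's centre on its own. I put the probe back where it had been hanging.

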